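Hold a circuit board home in the programming jig

ROBOT

A 6-joint arm with a two-finger parallel gripper is mounted at the origin on a cart in front of the work surface, level with it; the furniture and walls round the work are solid. World frame = base frame: x ahead of the robot, y to its left, z up, the work surface at z = 0. Lengths are in m, angles in degrees, forces in N, time in s.
With the tool pointing down it reaches from about 0.4 to 0.825 m from the base axis. Payload 7 kg.
Tool frame: the origin (TCP) lies between the finger pads; the fingertips stand 25 mm ahead of it and the grasp point (between the pads) lies 6 mm ahead of it; z points along the fingers, y is the line along which they close (so a half turn about z gives the same grasp; the last joint's range is limited). The gripper opens to 88 mm and grips with 3 to 60 N. Pads are 19 mm wide; open, the fingers measure 130 mm over their backs; the gripper's body (78 mm by 193 mm) begins 47 mm behind the grasp point.
Start: joints at [89.215, 20.546, 0.682, 0, -70.136, -16.507], TCP at [0.201, 0.644, 0.252] pointing down, gripper open.
Joint ranges: [-176.03, 176.03], [-82.01, 121.73], [-58.28, 71.71], [-173.87, 95.51], [-174.79, -0.11], [-173.66, 173.66]. Speed limits (degrees/s): [136.94, 136.94, 172.46, 180, 180, 180].

INTERFACE

Orientations are given as [roll, pitch, yaw] about the fixed x, y, z axes, in that order (R = Rz(yaw) Ry(pitch) Rx(roll)).
In Python, from plant import status, optics, job gives the robot as it stands. The module is installed in compiled form; this text tells all that it offers.
- The arm moves only by the shell command python3 -m pendant 'ROWS'. ROWS is a JSON list of rows, 1 to 8 of them, each of 5 numbers: dx, dy, dz in m, then a turn about the tool's z in degrees, then the finger opening in m; each row is the pose to reach, as a shift and turn from the pose commanded when the command began, along the tool's axes at that moment; what a row does not reach only later rows make up. A row lasts 1/8 s, in which the tool goes at most 0.0625 m and 10.7 degrees, less where a joint would pass 70% of its speed; a pose out of reach is approached as far as the arm can. The fingers move at their own pace and stop on an object; the grip force is fixed at half the most. Time passes only in rows, so rows that do not move let the fingers close. It prints the time, the measured TCP pose, the force, the opening and the grip force at its end.
- status.get_obs(): the state, without advancing time (a new reading comes with each control period).
- optics.snapshot(name): name is "side" or "top"; returns a dict with "frame" (480x640x3 uint8, red, green, blue), "z_map" (480x640 float32, m along the optical axis (not along the pixel's ray), 0 where there is no reading), "fovy" (degrees; the focal length in pixels is half the picture's height over the tangent of half this angle, whatever the lens; pixels are square), "cx", "cy" (the principal point, pixels), "R" (3x3) and "t" (3): a world point X has camera coordinates R X + t. Camera axes: x right, y down, z forward; pixel columns grow to the right and rows downward; lengths in m; the calibration is good to about 2 mm. A picture is of the moment at which its call begins.
- job.close_job(): hands the job in; it is judged then, once.
The state is a dict: "clock": time; "joint_pos": joint angles; "qvel": joint speeds; "tau": joint torques, N m; "tool_pos": TCP position; "orientation": TCP orientation; "force": force on the tool from outside, world axes, zero at the start; "moment": the same for the moment, N m; "opening": finger opening in m; "gripper_force": force on a finger pad.
Only numpy, scipy, OpenCV 4.12 (cv2) and the standard library are available. Lean on these libraries where they do the work, as an engineer would, in place of code of your own. Each camera call takes 0.05 s, during which the arm holds its last target. There are 200 camera calls.

TASK

Pick up the circuit board by its heat sink and tuck its bare front edge under the lip of the programming jig, right up against the back stop, with the back of the board still raised so that the spring pins are not dragged. Then press the board down flat onto the jig's bed, square in the jig and without forcing it, so that the pins are pushed down and make contact. Nothing clamps it, so finish while still holding the board pressed home with the gripper, and leave the other things on the bench alone.

Things in the scene. Friction and masses are not known exactly. Their poses are not given: they have to be found in the camera images.
- board: loose green circuit board, 96 x 60 x 2 mm, 0.09 kg, lying flat, parts up. Origin: centre of the underside; x along the 96 mm length to the bare front edge (its outer 8 mm carry no parts), z up out of the part side. A finned heat sink stands near the middle; a grey screw terminal strip, top 12 mm above the underside, on the rear edge
- board_front (a point): middle of the board's bare front edge, on its underside, 48 mm ahead of the board's origin
- heat_sink (a point): centre of the board's aluminium heat sink: 34 (board x) x 24 (board y) x 20 mm high; 4 mm behind the board's origin and 12 mm above the board's underside (top at 22 mm). Grip it here, on its two flat sides, across the 24 mm
- jig: the fixed programming jig. Origin on the bench; x from its open near end to the lip, y left, z up. Black base plate from x = -60 to 92, 88 mm wide; grey flat bed on it, 68 mm wide, x = -48 to 52, top 18 mm above the bench. Board home: flat on the bed, front edge at the back stop, so board origin at x = 4, z = 18 mm and heat sink over the jig's origin. Grey unit behind the stop, 30 mm high
- stop (a point): foot of the back stop (upright face): jig x = 52 mm, y = 0, at bed level; axes as the jig's. Two side cheeks 62.5 mm apart guide the board's edges: from 32 mm before the stop up to it, 8 mm above the bed, flared at their near ends
- lip (a point): middle of the aluminium lip's near edge, underside: 5 mm before the back stop and 4 mm above the bed. The lip covers those 5 mm, is 4 mm thick, and a flare rises 4 mm from its near edge over the 5 mm before it. A board lying flat on the raised pins is too high to go under: its front edge goes in low, the back raised about 15 degrees
- pins (a joint): how far the row of 8 brass spring pins is pushed down, m: 0 = up, standing 4 mm above the bed; about 0.0036 = flush with the bed under a board that is home. The row runs across the bed at jig x = 12 mm (40 mm before the back stop). It takes 4 N to start it, 10 N when flush; it springs back when let go
- flux_tin: round flux tin with a red lid, 47 mm across, 21 mm high; bystander, origin under its centre
- tweezers_fine: bright steel tweezers, 126 mm long, lying flat; bystander, origin under its centre
- wick_reel: small reel of braid, 42 mm across, 12 mm high; bystander, origin under its centre
- side_cutters: side cutters with red grips, 121 mm long, 12 mm high; bystander, origin under its centre
Things that resemble listed ones, but are neither listed nor needed, are in the scene too. Leave any blue look-alike of the board alone.

How it is judged (in metres and radians):
On the way:
1. the board's front edge is tucked under the lip, up to the back stop within 2.5 mm, with the board's back raised and the spring pins still up (pressed less than 1.5 mm) (x of board_front in the frame of stop above -0.0025 m and z of board_front in the frame of stop between -0.002 and 0.003 m and y of board_front in the frame of stop between -0.003 and 0.003 m and value of joint pins below 0.0015 m), for 0.1 s.
At the end, for the whole second after the job is handed in: The board's front edge is under the lip, within 2.5 mm of the back stop, 3 mm of the middle and 1.8 mm of the bed; the board is flat (0.045 rad) and square (0.07 rad), parts up; the pins are pushed down over 3 mm; the fingers still hold it there, at rest (x of board_front in the frame of stop above -0.0025 m and z of board_front in the frame of stop below 0.0018 m and y of board_front in the frame of stop between -0.003 and 0.003 m and angle between the z axis of board and the z axis of jig, either way round below 0.045 rad and angle between the x axis of board and the x axis of jig, either way round below 0.07 rad and value of joint pins above 0.003 m and angle between board's own z axis and vertical below 0.5 rad and contact force between the fingers and board above 3 N and linear speed of board below 0.01 m/s); the arm keeps its last pose, push and grip.
It fails at once if the board is forced into the jig with more than 80 N (contact force between board and jig above 80 N).
It fails at once if another thing on the bench is shifted by more than 15 mm (distance of any of flux_tin, tweezers_fine, wick_reel, side_cutters from where it was at the start of the episode above 0.015 m).
It also fails if it takes over 59 s, if anything falls off the work surface, if the arm or the gripper's body presses on something with over 40 N, if the wrist force passes 120 N, or if a joint passes its speed limit or range.

## Working session

There is one attempt and no reset: what is moved stays moved. The work goes in short steps, Python scripts to look and compute and a shell command to move; the robot and the scene stay as the last step left them, time stands still between calls to the robot, and variables do not carry over. Pictures are saved under pics/ and viewed, at most 10 in all, crops included, and the job is handed in when it is done.

```bash
mkdir -p pics; python3 - <<'E'
from plant import status, optics
import cv2,numpy as np
for n in("top","side"):
    s=optics.snapshot(n); cv2.imwrite(f"pics/{n}0.png",s["frame"][:,:,::-1]); np.savez(f"{n}0.npz",**s)
    print(n,s["fovy"],s["cx"],s["cy"],-s["R"].T@s["t"],s["R"].round(3).tolist())
print(status.get_obs())
E
```

```text
top 51.67594230279984 322.70811450901033 235.9670462345215 [ 0.29050484 -0.09069335  0.94460406] [[0.002, -1.0, 0.001], [-0.971, -0.002, -0.238], [0.238, -0.0, -0.971]]
side 49.54856358699567 323.62015782265075 240.52125097598946 [-0.09736801 -0.24996531  0.91015331] [[0.228, -0.974, -0.013], [-0.807, -0.181, -0.562], [0.545, 0.138, -0.827]]
{'clock': 0.1, 'joint_pos': array([ 8.92134002e+01,  2.05854122e+01,  6.39055906e-01, -1.54562416e-02,
       -7.01360694e+01, -1.65062033e+01]), 'qvel': array([ 0.00513441,  0.03048359,  0.05791616,  0.11934564,  0.06839296,
       -0.03979031]), 'tau': array([-1.08402783e-03, -5.84161377e+01,  2.93752563e+01,  7.01543793e+00,
        1.01608696e-02, -5.58239594e-05]), 'tool_pos': array([0.20057168, 0.64409597, 0.25074543]), 'orientation': array([ 1.79916842e+02, -9.48860726e-03, -1.72980585e+01]), 'force': array([-0.18085653, -0.13322211, -0.14955153]), 'moment': array([0.03906079, 0.02407555, 0.05201685]), 'gripper_force': 0.0, 'opening': 0.08796441038677351}
```

View pics/top0.png

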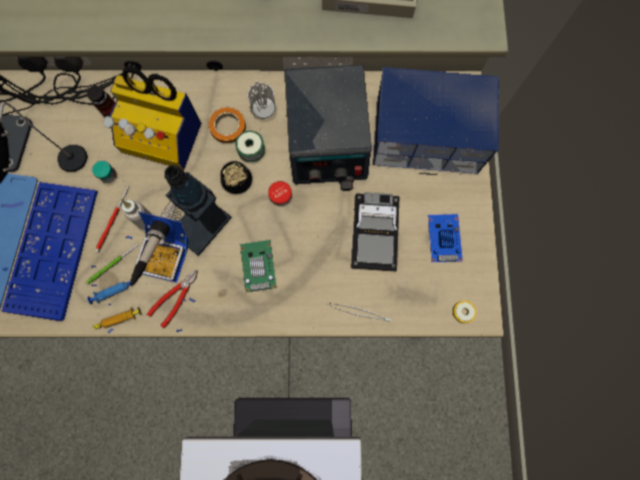

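View pics/side0.png

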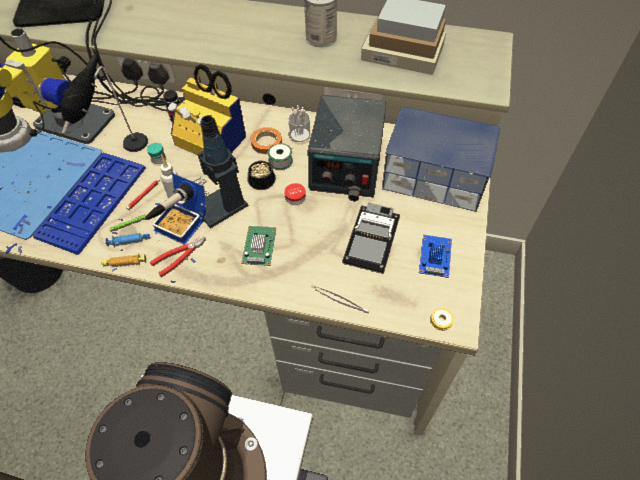

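The top view shows the green board at about (258,265), the jig at (376,232) with its lip towards the top, and a blue look-alike at (445,238). Next I'll measure the board and jig and zoom in on them.

```bash
cat > h.py <<'E'
import numpy as np,cv2
def load(n): return dict(np.load(n))
def cast(s,uv,z):
    f=240/np.tan(np.radians(float(s["fovy"]))/2); uv=np.atleast_2d(uv).astype(float)
    d=np.c_[(uv[:,0]-s["cx"])/f,(uv[:,1]-s["cy"])/f,np.ones(len(uv))]@s["R"]
    c=-s["R"].T@s["t"]; return c+d*((z-c[2])/d[:,2])[:,None]
def proj(s,X):
    f=240/np.tan(np.radians(float(s["fovy"]))/2); p=np.atleast_2d(X)@s["R"].T+s["t"]
    return np.c_[p[:,0]/p[:,2]*f+s["cx"],p[:,1]/p[:,2]*f+s["cy"]]
def blob(s,lo,hi,box):
    h=cv2.cvtColor(s["frame"],cv2.COLOR_RGB2HSV); m=cv2.inRange(h,lo,hi); k=np.zeros_like(m)
    x0,y0,x1,y1=box; k[y0:y1,x0:x1]=m[y0:y1,x0:x1]
    c=max(cv2.findContours(k,cv2.RETR_EXTERNAL,cv2.CHAIN_APPROX_NONE)[0],key=cv2.contourArea); return c[:,0]
def rect(s,c,z):
    P=cast(s,c,z)[:,:2]; r=cv2.minAreaRect((P*1000).astype(np.float32)); return r
E
python3 - <<'E'
from h import *
for n,bb,jb in(("top",(235,230,285,300),(340,185,410,280)),("side",(235,215,285,275),(335,195,410,280))):
    s=load(n+"0.npz")
    c=blob(s,(40,60,30),(90,255,255),bb); print(n,"board",rect(s,c,.002))
    c=blob(s,(0,0,0),(180,255,60),jb); print(n,"jig",rect(s,c,.005), c.min(0),c.max(0))
t=load("top0.npz"); s=load("side0.npz")
a=[cv2.resize(x[r0:r0+100,c0:c0+80],(400,500),interpolation=cv2.INTER_CUBIC) for x,r0,c0 in((t["frame"],215,220),(t["frame"],183,336))]
cv2.imwrite("pics/z0.png",np.hstack(a)[:,:,::-1])
E
```

```text
top board ((463.30596923828125, 34.466087341308594), (95.20685577392578, 59.26057052612305), 8.915715217590332)
top jig ((530.7340698242188, -193.45880126953125), (85.36237335205078, 148.71334838867188), 86.05859375) [352 194] [396 270]
side board ((460.8427429199219, 32.1346549987793), (95.9173583984375, 59.69123840332031), 8.509466171264648)
side jig ((527.618408203125, -195.54904174804688), (85.58787536621094, 151.6182098388672), 86.07888793945312) [343 214] [398 272]
```

View pics/z0.png

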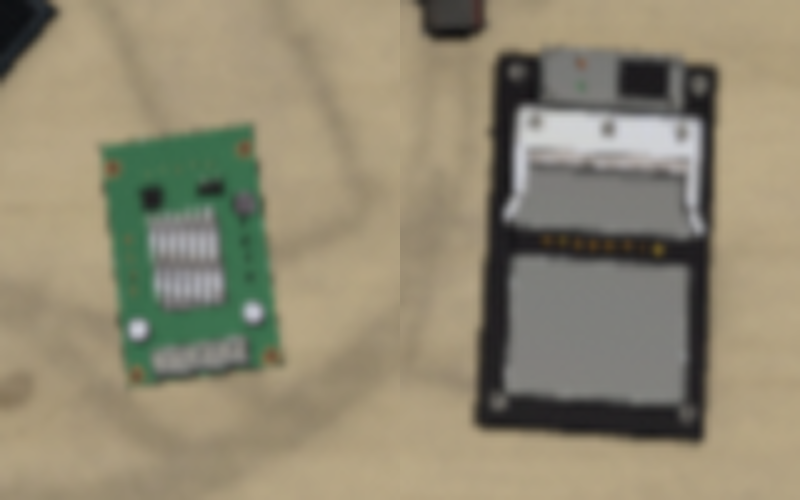

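The board's bare front edge faces up in the picture (+x), with the terminal strip at the bottom. The jig's lip is at the top and its near bed ends at zoom row ~400. Before moving I'll refine the jig pose from its bed and check obstacle heights along the route.

```bash
python3 - <<'E'
from h import *
for n,b in(("top",(340,230,410,275)),("side",(335,215,410,275))):
    s=load(n+"0.npz"); c=blob(s,(0,0,85),(180,40,190),b); r=rect(s,c,.018); print(n,"bed",r,c.min(0),c.max(0)); print(cv2.boxPoints(r).round(1).tolist())
    f=240/np.tan(np.radians(float(s["fovy"]))/2); v,u=np.mgrid[0:480,0:640]; z=s["z_map"]
    P=(np.stack([(u-s["cx"])/f*z,(v-s["cy"])/f*z,z],-1)-s["t"])@s["R"]; 
    m=(z>0)&(P[...,2]>.03)&(P[...,0]<.72)&(P[...,0]>.3)
    for y0 in np.arange(-.4,.6,.1):
        k=m&(P[...,1]>=y0)&(P[...,1]<y0+.1)
        if k.any(): print("y%.1f h%.3f x>=%.3f  tall(>.1) x>=%.3f"%(y0,P[k][:,2].max(),P[k][:,0].min(),min([*P[k&(P[...,2]>.1)][:,0],9])))
    c=blob(s,(40,60,30),(90,255,255),(235,215,285,300)); k=cv2.drawContours(np.zeros((480,640),np.uint8),[c],-1,1,-1)>0; print("board z",np.percentile(P[k][:,2],[20,50,98]).round(4), "bed z",np.median(P[blob(s,(0,0,85),(180,40,190),b)[:,1],blob(s,(0,0,85),(180,40,190),b)[:,0],2]))
E
```

```text
top bed ((490.5782165527344, -190.03561401367188), (71.31002807617188, 60.036170959472656), 85.88922119140625) [355 234] [393 264]
[[458.1000061035156, -223.39999389648438], [518.0, -227.8000030517578], [523.0999755859375, -156.60000610351562], [463.20001220703125, -152.3000030517578]]
y-0.4 h0.124 x>=0.638  tall(>.1) x>=0.652
y-0.3 h0.123 x>=0.554  tall(>.1) x>=0.661
y-0.2 h0.130 x>=0.558  tall(>.1) x>=0.638
y-0.1 h0.130 x>=0.612  tall(>.1) x>=0.634
y-0.0 h0.127 x>=0.554  tall(>.1) x>=0.556
y0.1 h0.247 x>=0.443  tall(>.1) x>=0.523
y0.2 h0.130 x>=0.410  tall(>.1) x>=0.410
y0.3 h0.125 x>=0.630  tall(>.1) x>=0.698
y0.4 h0.224 x>=0.571  tall(>.1) x>=0.571
board z [0.0019 0.0035 0.0244] bed z 0.017909648230919357
side bed ((486.8108215332031, -191.93255615234375), (71.73211669921875, 61.870574951171875), 85.56964874267578) [346 235] [386 263]
[[453.20001220703125, -225.3000030517578], [514.9000244140625, -230.10000610351562], [520.4000244140625, -158.60000610351562], [458.70001220703125, -153.8000030517578]]
y-0.4 h0.123 x>=0.634  tall(>.1) x>=0.648
y-0.3 h0.124 x>=0.551  tall(>.1) x>=0.657
y-0.2 h0.130 x>=0.577  tall(>.1) x>=0.634
y-0.1 h0.129 x>=0.608  tall(>.1) x>=0.630
y-0.0 h0.145 x>=0.545  tall(>.1) x>=0.548
y0.1 h0.246 x>=0.494  tall(>.1) x>=0.520
y0.2 h0.128 x>=0.407  tall(>.1) x>=0.407
y0.3 h0.122 x>=0.626  tall(>.1) x>=0.698
y0.4 h0.251 x>=0.541  tall(>.1) x>=0.541
y0.5 h0.318 x>=0.513  tall(>.1) x>=0.513
board z [0.0007 0.0025 0.0232] bed z 0.017080092043028093
```

```bash
cat > go.py <<'E'
import sys,numpy as np
from plant import status
from scipy.spatial.transform import Rotation as R
o=status.get_obs(); t=[float(v) for v in sys.argv[1:5]]
r=R.from_euler("xyz",o["orientation"],degrees=True)
d=r.inv().apply(np.array(t[:3])-o["tool_pos"]); y=o["orientation"][2]
print("tool shift",d.round(4),"turn",round(-((t[3]-y+180)%360-180),2),"| t",round(o["clock"],2),"pos",o["tool_pos"].round(4),"rpy",o["orientation"].round(2),"F",o["force"].round(1),"M",o["moment"].round(2),"op",round(o["opening"],4),"j6",round(o["joint_pos"][5],1))
E
python3 -m pendant '[[0.05,0.06,0,10,0.088],[0.10,0.12,0,20,0.088],[0.15,0.18,0,30,0.088],[0.20,0.24,0,40,0.088],[0.24,0.29,0,50,0.088],[0.28,0.33,0,60,0.088],[0.31,0.37,0,70,0.088],[0.34,0.40,0,80,0.088]]'
python3 go.py .458 .0327 .15 -171.3
```

```text
clock: 1.1
tool_pos: [0.3959, 0.1822, 0.2517]
orientation: [-180.0, 0.0, -97.6]
force: [2.6, 1.2, -0.3]
opening: 0.0873
gripper_force: 0.0
tool shift [ 0.1401 -0.0812  0.1017] turn 73.72 | t 1.1 pos [0.3959 0.1822 0.2517] rpy [-1.7999e+02  3.0000e-02 -9.7580e+01] F [ 2.6  1.2 -0.3] M [ 0.18 -0.26 -0.02] op 0.0873 j6 -58.4
```

```bash
python3 -m pendant '[[0.03,-0.02,0,10,0.088],[0.06,-0.04,0,20,0.088],[0.09,-0.06,0,30,0.088],[0.12,-0.07,0.01,40,0.088],[0.14,-0.081,0.03,50,0.088],[0.14,-0.081,0.06,60,0.088],[0.14,-0.081,0.09,70,0.088],[0.14,-0.081,0.10,73.7,0.088]]'
python3 -m pendant '[[0,0,0,0,0.088],[0,0,0,0,0.088]]' >/dev/null
python3 go.py .458 .0327 .033 -171.3
```

```text
clock: 2.1
tool_pos: [0.4572, 0.0344, 0.1496]
orientation: [-180.0, -0.2, -171.2]
force: [-0.8, -0.4, 0.7]
opening: 0.0873
gripper_force: 0.0
tool shift [ 0.0012 -0.0024  0.1191] turn 0.41 | t 2.35 pos [0.4587 0.0352 0.1521] rpy [ 1.7999e+02  4.0000e-02 -1.7089e+02] F [-0.3 -0.3  0.1] M [ 0.06 -0.14  0.03] op 0.0875 j6 -109.9
```

```bash
python3 -m pendant '[[0.001,-0.002,0.04,0.4,0.06],[0.001,-0.002,0.08,0.4,0.06],[0.001,-0.002,0.11,0.4,0.06],[0.001,-0.002,0.119,0.4,0.06],[0.001,-0.002,0.119,0.4,0.06],[0.001,-0.002,0.119,0.4,0.06]]'
python3 go.py .458 .0327 .033 -171.3; python3 - <<'E'
from plant import optics
from h import *
a=[]
for n,u,v in(("top",220,215),("side",215,195)):
    s=optics.snapshot(n); np.savez(n+"1.npz",**s); a.append(cv2.resize(s["frame"][v:v+100,u:u+80],(400,500),interpolation=cv2.INTER_CUBIC))
cv2.imwrite("pics/g1.png",np.hstack(a)[:,:,::-1])
E
```

```text
clock: 3.1
tool_pos: [0.4587, 0.0334, 0.0338]
orientation: [180.0, 0.1, -171.4]
force: [-0.7, 0.1, 0.8]
opening: 0.0598
gripper_force: 0.0
tool shift [ 0.0008 -0.0006  0.0008] turn -0.06 | t 3.1 pos [0.4587 0.0334 0.0338] rpy [ 1.7996e+02  1.2000e-01 -1.7136e+02] F [-0.7  0.1  0.8] M [ 0.02 -0.14 -0.03] op 0.0598 j6 -110.2
```

View pics/g1.png

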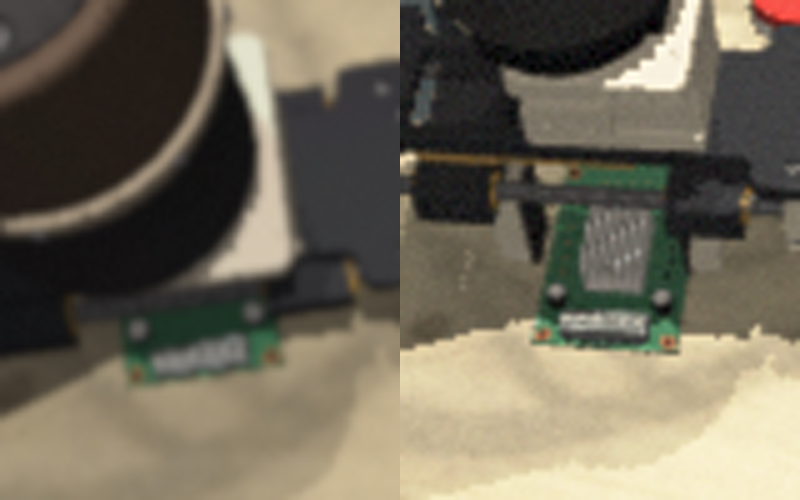

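The fingers straddle the heat sink (side view, crop ~(620,240)), so I'll close and lift.

```bash
python3 -m pendant '[[0,0,0.001,0,0.04],[0,0,0.001,0,0.015],[0,0,0.001,0,0.015],[0,0,0.001,0,0.015],[0,0,0.001,0,0.015],[0,0,0.001,0,0.015],[0,0,0.001,0,0.015]]'
python3 go.py .458 .0327 .033 -171.3
python3 -m pendant '[[0,0,-0.03,0,0.015],[0,0,-0.06,0,0.015],[0,0,-0.09,0,0.015],[0,0,-0.09,0,0.015]]'
python3 go.py .503 -.30 .12 -94
```

```text
clock: 4.08
tool_pos: [0.4577, 0.0329, 0.0315]
orientation: [-180.0, -0.0, -171.4]
force: [0.1, -0.9, 0.7]
opening: 0.024
gripper_force: 30.0
tool shift [-0.0002 -0.0003 -0.0015] turn -0.09 | t 4.08 pos [0.4577 0.0329 0.0315] rpy [-180.     -0.   -171.39] F [ 0.1 -0.9  0.7] M [ 0.06 -0.11 -0.03] op 0.024 j6 -110.2
clock: 4.58
tool_pos: [0.459, 0.0335, 0.1236]
orientation: [179.9, 0.2, -171.4]
force: [-0.2, -0.2, -1.4]
opening: 0.0235
gripper_force: 30.0
tool shift [ 0.0065 -0.3364  0.0031] turn -77.38 | t 4.58 pos [0.459  0.0335 0.1236] rpy [ 179.92    0.25 -171.38] F [-0.2 -0.2 -1.4] M [ 0.04 -0.19  0.05] op 0.0235 j6 -110.2
```

```bash
python3 go.py .4857 -.1188 .10 -94; python3 -m pendant '[[0,0,-0.01,0,0.015],[0,0,-0.01,0,0.015]]'; python3 go.py .4857 -.1188 .10 -94
```

```text
tool shift [-0.0035 -0.1547  0.0234] turn -77.38 | t 4.58 pos [0.459  0.0335 0.1236] rpy [ 179.92    0.25 -171.38] F [-0.2 -0.2 -1.4] M [ 0.04 -0.19  0.05] op 0.0235 j6 -110.2
clock: 4.82
tool_pos: [0.4577, 0.0329, 0.1316]
orientation: [-180.0, -0.0, -171.4]
force: [0.1, 0.8, -1.2]
opening: 0.0238
gripper_force: 30.0
tool shift [-0.0049 -0.1542  0.0316] turn -77.39 | t 4.83 pos [0.4577 0.0329 0.1316] rpy [-180.     -0.   -171.39] F [ 0.1  0.8 -1.2] M [ 0.06 -0.2   0.02] op 0.0238 j6 -110.2
```

```bash
python3 -m pendant '[[0,-0.02,0,-10,0.015],[0,-0.05,0,-20,0.015],[-0.002,-0.08,0,-30,0.015],[-0.004,-0.11,0,-40,0.015],[-0.005,-0.13,0.01,-50,0.015],[-0.005,-0.154,0.02,-60,0.015],[-0.005,-0.154,0.03,-70,0.015],[-0.005,-0.154,0.03,-77.4,0.015]]'
python3 -m pendant '[[0,0,0,0,0.015],[0,0,0,0,0.015],[0,0,0,0,0.015]]'; python3 go.py .4857 -.1188 .051 -94;  python3 - <<'E'
from plant import optics
from h import *
a=[]
for n,u,v in(("top",290,180),("side",270,180)):
    s=optics.snapshot(n); np.savez(n+"2.npz",**s); a.append(cv2.resize(s["frame"][v:v+130,u:u+130],(400,400),interpolation=cv2.INTER_CUBIC))
cv2.imwrite("pics/g2.png",np.hstack(a)[:,:,::-1])
E
```

```text
clock: 5.82
tool_pos: [0.4846, -0.1191, 0.0997]
orientation: [179.8, -0.0, -93.8]
force: [-0.8, 0.8, -1.1]
opening: 0.0237
gripper_force: 30.0
clock: 6.2
tool_pos: [0.4857, -0.1185, 0.1016]
orientation: [-180.0, 0.0, -94.1]
force: [-0.3, 0.7, 0.1]
opening: 0.0239
gripper_force: 30.0
tool shift [0.0003 0.     0.0506] turn -0.08 | t 6.2 pos [ 0.4857 -0.1185  0.1016] rpy [-180.      0.    -94.08] F [-0.3  0.7  0.1] M [ 0.08 -0.04  0.04] op 0.0239 j6 -12.9
```

View pics/g2.png

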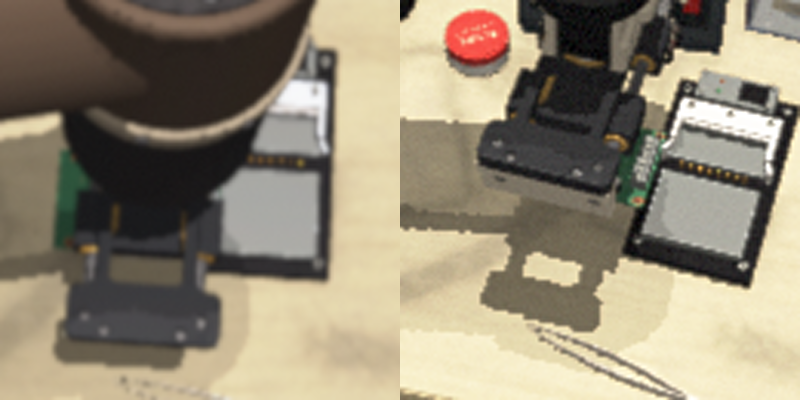

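The board is held with its terminal strip (side crop ~(650,160)) facing the jig and its front pointing away. I'll lower the rear onto the bed edge to pivot it in the grip.

```bash
python3 -m pendant '[[0,0,0.02,0,0.015],[0,0,0.04,0,0.015],[0,0,0.047,0,0.015],[0,0,0.047,0,0.015],[0,0,0.047,0,0.015]]'
python3 go.py .4857 -.1188 .0435 -94
python3 -m pendant '[[0,0,0.002,0,0.015],[0,0,0.004,0,0.015],[0,0,0.006,0,0.015],[0,0,0.006,0,0.015]]'; python3 go.py .4857 -.1188 .0435 -94
```

```text
clock: 6.92
tool_pos: [0.4863, -0.1185, 0.0552]
orientation: [-179.9, 0.0, -94.0]
force: [-0.7, -0.2, -0.5]
opening: 0.0238
gripper_force: 30.0
tool shift [0.0003 0.0005 0.0117] turn 0.02 | t 6.92 pos [ 0.4863 -0.1185  0.0552] rpy [-179.94    0.    -93.98] F [-0.7 -0.2 -0.5] M [ 0.07 -0.07 -0.  ] op 0.0238 j6 -12.8
clock: 7.42
tool_pos: [0.4859, -0.1184, 0.0489]
orientation: [-180.0, 0.0, -94.0]
force: [-1.6, 1.8, 4.0]
opening: 0.0238
gripper_force: 30.0
tool shift [0.0004 0.0002 0.0054] turn 0.02 | t 7.42 pos [ 0.4859 -0.1184  0.0489] rpy [-179.98    0.    -93.98] F [-1.6  1.8  4. ] M [ 0.58  0.47 -0.01] op 0.0238 j6 -12.8
```

```bash
python3 -m pendant '[[0,0,0.001,0,0.015],[0,0,0.002,0,0.015],[0,0,0.003,0,0.015],[0,0,0.004,0,0.015],[0,0,0.005,0,0.015],[0,0,0.006,0,0.015]]'; python3 go.py .4857 -.1188 .0435 -94
python3 - <<'E'
from plant import optics
from h import *
a=[]
for n,u,v in(("top",290,180),("side",270,180)):
    s=optics.snapshot(n); np.savez(n+"3.npz",**s); a.append(cv2.resize(s["frame"][v:v+130,u:u+130],(400,400),interpolation=cv2.INTER_CUBIC))
cv2.imwrite("pics/g3.png",np.hstack(a)[:,:,::-1])
E
```

```text
clock: 8.18
tool_pos: [0.4862, -0.1178, 0.0432]
orientation: [-179.9, 0.0, -94.0]
force: [-2.6, 8.5, 7.8]
opening: 0.0238
gripper_force: 30.0
tool shift [ 0.001   0.0005 -0.0003] turn 0.03 | t 8.18 pos [ 0.4862 -0.1178  0.0432] rpy [-1.7993e+02  4.0000e-02 -9.3970e+01] F [-2.6  8.5  7.8] M [ 2.65  0.96 -0.08] op 0.0238 j6 -12.8
```

View pics/g3.png

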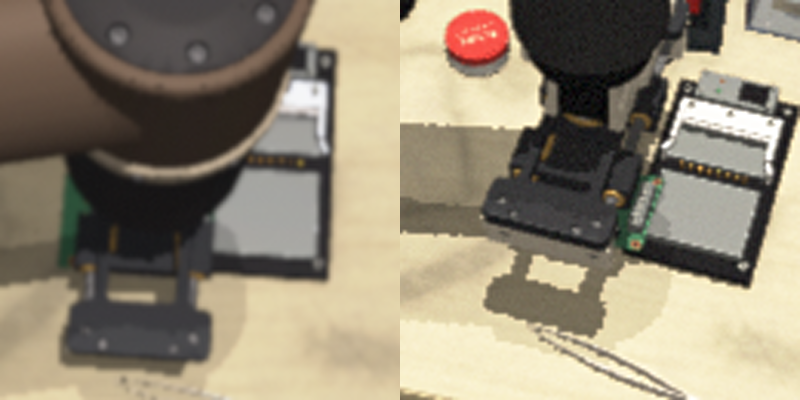

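```bash
python3 -m pendant '[[0,0,-0.02,0,0.015],[0,0,-0.04,0,0.015],[0,0,-0.06,0,0.015],[0,0,-0.06,0,0.015],[0,0,-0.06,0,0.015],[0,0,-0.06,0,0.015]]'; python3 go.py .4857 -.1188 .10 -94
cat > tilt.py <<'E'
from plant import optics,status
from h import *
import sys
o=status.get_obs(); T=o["tool_pos"]; y=np.radians(o["orientation"][2]+180); X=np.array([np.cos(y),np.sin(y)]); Y=np.array([-X[1],X[0]])
for n in("top","side"):
    s=optics.snapshot(n); np.savez(n+"4.npz",**s); f=240/np.tan(np.radians(float(s["fovy"]))/2); v,u=np.mgrid[0:480,0:640]; z=s["z_map"]
    P=(np.stack([(u-s["cx"])/f*z,(v-s["cy"])/f*z,z],-1)-s["t"])@s["R"]; hsv=cv2.cvtColor(s["frame"],cv2.COLOR_RGB2HSV)
    q=P[...,:2]-T[:2]; a=q@X; b=q@Y; h=P[...,2]-T[2]+.0315
    m=(z>0)&(cv2.inRange(hsv,(40,60,20),(90,255,255))>0)&(abs(a)<.06)&(abs(b)<.04)&(abs(h)<.03)
    print(n,m.sum())
    if m.sum()>20:
        A=np.c_[a[m],np.ones(m.sum())]; k=np.linalg.lstsq(A,h[m],rcond=None)[0]
        print(" slope deg",np.degrees(np.arctan(k[0])).round(1),"h0 mm",(k[1]*1e3).round(1),"a range mm",(np.percentile(a[m],[1,99])*1e3).round(1),"b",(np.percentile(b[m],[1,99])*1e3).round(1),"resid",(1e3*np.std(A@k-h[m])).round(2))
E
python3 tilt.py
```

```text
clock: 9.02
tool_pos: [0.4851, -0.1186, 0.1017]
orientation: [179.9, -0.0, -94.0]
force: [0.3, 0.4, -0.6]
opening: 0.0235
gripper_force: 30.0
tool shift [ 0.0001 -0.0006  0.0017] turn -0.0 | t 9.03 pos [ 0.4851 -0.1186  0.1017] rpy [ 1.7991e+02 -1.0000e-02 -9.4000e+01] F [ 0.3  0.4 -0.6] M [ 0.04 -0.04  0.02] op 0.0235 j6 -12.8
top 160
 slope deg -9.2 h0 mm 4.3 a range mm [37.1 52.1] b [-27.   27.5] resid 1.45
side 107
 slope deg -7.8 h0 mm 1.9 a range mm [-44.2 -21.8] b [-27.6  32.3] resid 1.59
```

```bash
python3 go.py .4945 -.1917 .10 175.9; python3 -m pendant '[[0.01,0.002,0,10,0.015],[0.02,0.004,0,20,0.015],[0.03,0.005,0,30,0.015],[0.04,0.006,0,40,0.015],[0.05,0.008,0,50,0.015],[0.06,0.01,0,60,0.015],[0.07,0.013,0,70,0.015],[0.0723,0.0145,0.0,80,0.015]]'
python3 go.py .4945 -.1917 .10 175.9
```

```text
tool shift [ 0.0723 -0.0142  0.0019] turn 90.1 | t 9.12 pos [ 0.4854 -0.1186  0.1019] rpy [ 1.7993e+02 -1.0000e-02 -9.4000e+01] F [ 0.1  0.4 -0.7] M [ 0.07 -0.06 -0.01] op 0.0239 j6 -12.8
clock: 10.12
tool_pos: [0.4658, -0.1901, 0.102]
orientation: [180.0, -0.1, -174.4]
force: [0.2, 0.3, -1.4]
opening: 0.0235
gripper_force: 30.0
tool shift [-0.0284 -0.0044  0.002 ] turn 9.74 | t 10.12 pos [ 0.4658 -0.1901  0.102 ] rpy [ 1.7999e+02 -6.0000e-02 -1.7436e+02] F [ 0.2  0.3 -1.4] M [ 0.05 -0.21 -0.01] op 0.0235 j6 -84.6
```

```bash
python3 -m pendant '[[-0.014,-0.002,0,9.7,0.015],[-0.028,-0.0044,0,9.7,0.015],[-0.028,-0.0044,0.015,9.7,0.015],[-0.028,-0.0044,0.03,9.7,0.015],[-0.028,-0.0044,0.03,9.7,0.015],[-0.028,-0.0044,0.03,9.7,0.015]]'
python3 go.py .4945 -.1917 .062 175.9; python3 tilt.py; python3 - <<'E'
from h import *
t=load("top4.npz");s=load("side4.npz")
a=[cv2.resize(x["frame"][v:v+100,u:u+100],(400,400),interpolation=cv2.INTER_CUBIC) for x,u,v in((t,325,180),(s,325,190))]
cv2.imwrite("pics/g4.png",np.hstack(a)[:,:,::-1])
E
```

```text
clock: 10.88
tool_pos: [0.4943, -0.1911, 0.0724]
orientation: [-180.0, -0.0, 176.3]
force: [-0.4, -0.2, -0.8]
opening: 0.0239
gripper_force: 30.0
tool shift [-0.0003 -0.0005  0.0104] turn 0.45 | t 10.88 pos [ 0.4943 -0.1911  0.0724] rpy [-1.7999e+02 -4.0000e-02  1.7635e+02] F [-0.4 -0.2 -0.8] M [ 0.03 -0.19  0.03] op 0.0239 j6 -93.7
top 223
 slope deg 10.7 h0 mm 9.9 a range mm [-42.5 -14.6] b [-27.6  31.1] resid 9.61
side 246
 slope deg -8.2 h0 mm 1.9 a range mm [-45.8  49.6] b [-30.5  29. ] resid 2.23
```

View pics/g4.png

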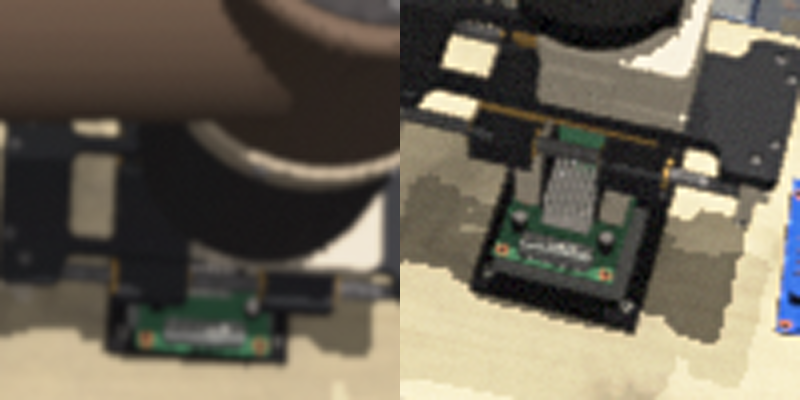

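The board is tilted about 8° over the jig, with its rear edge at side-crop row ~270 and centred. I'll descend to about 3 mm above the bed.

```bash
python3 -m pendant '[[0,-0.0005,0.006,0.4,0.015],[0,-0.0005,0.0125,0.4,0.015],[0,-0.0005,0.0125,0.4,0.015],[0,-0.0005,0.0125,0.4,0.015]]'
python3 go.py .5105 -.1928 .058 175.9
python3 -m pendant '[[-0.002,0,0,0,0.015],[-0.004,0,0.0005,0,0.015],[-0.006,0,0.001,0,0.015],[-0.006,0,0.0015,0,0.015],[-0.006,0,0.0015,0,0.015]]'
python3 go.py .5105 -.1928 .058 175.9
```

```text
clock: 11.48
tool_pos: [0.4945, -0.1917, 0.06]
orientation: [-180.0, -0.0, 175.9]
force: [-1.5, 0.1, -0.8]
opening: 0.0237
gripper_force: 30.0
tool shift [-0.016  0.     0.002] turn 0.01 | t 11.47 pos [ 0.4945 -0.1917  0.06  ] rpy [-1.8000e+02 -1.0000e-02  1.7591e+02] F [-1.5  0.1 -0.8] M [ 0.   -0.17 -0.02] op 0.0237 j6 -94.1
clock: 12.1
tool_pos: [0.5004, -0.192, 0.0585]
orientation: [-180.0, -0.0, 175.9]
force: [-0.4, -0.1, -1.5]
opening: 0.024
gripper_force: 30.0
tool shift [-0.0101 -0.      0.0005] turn 0.01 | t 12.1 pos [ 0.5004 -0.192   0.0585] rpy [-1.8000e+02 -1.0000e-02  1.7591e+02] F [-0.4 -0.1 -1.5] M [ 0.03 -0.18 -0.02] op 0.024 j6 -94.1
```

```bash
for i in 1 2; do :; done
python3 -m pendant '[[-0.001,0,0,0,0.015],[-0.002,0,0.0005,0,0.015],[-0.003,0,0.001,0,0.015],[-0.004,0,0.001,0,0.015],[-0.004,0,0.001,0,0.015]]'
python3 go.py .5105 -.1928 .058 175.9
python3 -m pendant '[[-0.001,0,0,0,0.015],[-0.002,0,0,0,0.015],[-0.003,0,0,0,0.015],[-0.003,0,0,0,0.015]]'
python3 go.py .5105 -.1928 .058 175.9
```

```text
clock: 12.72
tool_pos: [0.5045, -0.1923, 0.0576]
orientation: [-180.0, 0.0, 175.9]
force: [-0.2, -0.7, -0.5]
opening: 0.0236
gripper_force: 30.0
tool shift [-0.006  -0.     -0.0004] turn 0.01 | t 12.72 pos [ 0.5045 -0.1923  0.0576] rpy [-180.      0.    175.91] F [-0.2 -0.7 -0.5] M [ 0.05 -0.18 -0.06] op 0.0236 j6 -94.0
clock: 13.22
tool_pos: [0.5076, -0.1926, 0.0576]
orientation: [-180.0, 0.0, 175.9]
force: [0.6, -0.1, -1.1]
opening: 0.0239
gripper_force: 30.0
tool shift [-0.0029 -0.     -0.0004] turn 0.01 | t 13.22 pos [ 0.5076 -0.1926  0.0576] rpy [-180.      0.    175.91] F [ 0.6 -0.1 -1.1] M [ 0.06 -0.19 -0.03] op 0.0239 j6 -94.0
```

```bash

python3 -m pendant '[[-0.001,0,0,0,0.015],[-0.002,0,0,0,0.015],[-0.002,0,0,0,0.015]]' | grep -E "pos|force:"
python3 -m pendant '[[-0.001,0,0,0,0.015],[-0.002,0,0,0,0.015],[-0.002,0,0,0,0.015]]'| grep -E "pos|force:"
python3 go.py .5105 -.1928 .058 175.9
```

```text
tool_pos: [0.5096, -0.1927, 0.0576]
force: [0.3, -0.1, -1.2]
gripper_force: 30.0
tool_pos: [0.5116, -0.1929, 0.0576]
force: [0.0, 0.6, -0.5]
gripper_force: 30.0
tool shift [ 0.0011 -0.     -0.0004] turn 0.01 | t 13.97 pos [ 0.5116 -0.1929  0.0576] rpy [-180.      0.    175.91] F [ 0.   0.6 -0.5] M [ 0.08 -0.18 -0.  ] op 0.0234 j6 -94.0
```

```bash

python3 -m pendant '[[-0.001,0,0,0,0.015],[-0.0015,0,0,0,0.015],[-0.0015,0,0,0,0.015]]' | grep -E "pos|force:"
python3 -m pendant '[[-0.001,0,0,0,0.015],[-0.0015,0,0,0,0.015],[-0.0015,0,0,0,0.015]]'| grep -E "pos|force:"
python3 go.py .5105 -.1928 .058 175.9;python3 tilt.py
```

```text
tool_pos: [0.513, -0.1929, 0.0575]
force: [0.2, 0.0, -1.5]
gripper_force: 30.0
tool_pos: [0.5143, -0.1931, 0.0575]
force: [-1.0, -0.2, -0.3]
gripper_force: 30.0
tool shift [ 0.0038  0.     -0.0005] turn 0.01 | t 14.72 pos [ 0.5143 -0.1931  0.0575] rpy [-1.8000e+02 -2.0000e-02  1.7591e+02] F [-1.  -0.2 -0.3] M [ 0.05  0.15 -0.  ] op 0.0236 j6 -94.0
top 204
 slope deg -5.1 h0 mm 4.5 a range mm [-42.4 -13.5] b [-26.5  30.1] resid 3.34
side 193
 slope deg -10.5 h0 mm 0.1 a range mm [-46.5   8.4] b [-30.8  34.5] resid 3.2
```

```bash

for k in 1; do python3 -m pendant '[[-0.0005,0,0,0,0.015],[-0.001,0,0,0,0.015],[-0.001,0,0,0,0.015]]' | grep -E "pos|force:"; done
python3 go.py .5105 -.1928 .058 175.9
python3 -m pendant '[[-0.0005,0,0,0,0.015],[-0.001,0,0,0,0.015],[-0.001,0,0,0,0.015]]' | grep -E "pos|force:"
python3 go.py .5105 -.1928 .058 175.9
```

```text
tool_pos: [0.5144, -0.1931, 0.0573]
force: [-5.9, 0.7, 2.1]
gripper_force: 30.0
tool shift [ 0.0039  0.     -0.0007] turn -0.01 | t 15.2 pos [ 0.5144 -0.1931  0.0573] rpy [ 1.8000e+02 -1.1000e-01  1.7589e+02] F [-5.9  0.7  2.1] M [ 0.26  1.72 -0.01] op 0.0233 j6 -93.9
tool_pos: [0.5145, -0.1932, 0.057]
force: [-7.1, 0.1, 0.9]
gripper_force: 30.0
tool shift [ 0.004   0.0001 -0.001 ] turn -0.02 | t 15.57 pos [ 0.5145 -0.1932  0.057 ] rpy [180.    -0.2  175.88] F [-7.1  0.1  0.9] M [0.17 2.33 0.03] op 0.0237 j6 -93.9
```

Hard stop at TCP x=0.5145, which matches the predicted back-stop contact (the lip would have stopped it about 5 mm earlier). Next I'll press down gradually, easing back as the board flattens.

```bash

python3 -m pendant '[[0,0,0.001,0,0.015],[0.0003,0,0.002,0,0.015],[0.0006,0,0.003,0,0.015],[0.0006,0,0.003,0,0.015]]' | grep -E "pos|force:"
python3 go.py .5120 -.1931 .0495 175.9; python3 tilt.py
```

```text
tool_pos: [0.514, -0.1933, 0.0546]
force: [-9.5, 1.0, 8.4]
gripper_force: 30.0
tool shift [0.002  0.     0.0051] turn -0.02 | t 16.07 pos [ 0.514  -0.1933  0.0546] rpy [-1.7999e+02 -1.7000e-01  1.7588e+02] F [-9.5  1.   8.4] M [ 0.39  2.94 -0.  ] op 0.0239 j6 -93.9
top 204
 slope deg -2.9 h0 mm 4.8 a range mm [-42.2 -13.1] b [-26.8  29.9] resid 2.72
side 213
 slope deg -7.6 h0 mm 0.7 a range mm [-46.  41.] b [-31.   34.2] resid 3.03
```

```bash

python3 -m pendant '[[0.0003,0,0.001,0,0.015],[0.0006,0,0.002,0,0.015],[0.001,0,0.003,0,0.015],[0.001,0,0.003,0,0.015]]' | grep -E "pos|force:"
python3 go.py .5120 -.1931 .0495 175.9
python3 -m pendant '[[0.0003,0,0.001,0,0.015],[0.0006,0,0.002,0,0.015],[0.0006,0,0.002,0,0.015]]' | grep -E "pos|force:"
python3 go.py .5120 -.1931 .0495 175.9
```

```text
tool_pos: [0.5135, -0.1933, 0.0522]
force: [-9.5, 1.1, 11.5]
gripper_force: 30.0
tool shift [0.0015 0.     0.0027] turn 0.0 | t 16.68 pos [ 0.5135 -0.1933  0.0522] rpy [-1.7998e+02 -1.1000e-01  1.7590e+02] F [-9.5  1.1 11.5] M [ 0.51  3.09 -0.  ] op 0.0237 j6 -94.0
tool_pos: [0.5132, -0.1932, 0.0504]
force: [-9.9, 1.5, 13.1]
gripper_force: 30.0
tool shift [0.0012 0.     0.0009] turn 0.01 | t 17.05 pos [ 0.5132 -0.1932  0.0504] rpy [-1.7998e+02 -8.0000e-02  1.7591e+02] F [-9.9  1.5 13.1] M [0.55 2.99 0.06] op 0.0236 j6 -94.0
```

```bash

python3 -m pendant '[[0.0003,0,0.001,0,0.015],[0.0004,0,0.0015,0,0.015],[0.0004,0,0.0015,0,0.015]]' | grep -E "pos|force:"
python3 -m pendant '[[0,0,0.001,0,0.015],[0,0,0.001,0,0.015],[0,0,0.001,0,0.015]]' | grep -E "pos|force:"
python3 go.py .5120 -.1931 .0495 175.9;python3 tilt.py
```

```text
tool_pos: [0.513, -0.1932, 0.049]
force: [-9.9, 2.1, 14.1]
gripper_force: 30.0
tool_pos: [0.513, -0.1932, 0.0484]
force: [-10.8, 1.4, 17.8]
gripper_force: 30.0
tool shift [ 0.001   0.     -0.0011] turn 0.02 | t 17.8 pos [ 0.513  -0.1932  0.0484] rpy [-1.7998e+02 -5.0000e-02  1.7592e+02] F [-10.8   1.4  17.8] M [0.92 3.52 0.02] op 0.0236 j6 -94.0
top 193
 slope deg -2.8 h0 mm 2.6 a range mm [-41.2 -13.3] b [-28.2  29.3] resid 1.89
side 254
 slope deg -0.2 h0 mm 2.6 a range mm [-45.7  44.3] b [-31.   28.6] resid 2.0
```

```bash

python3 -m pendant '[[0,0,0.001,0,0.015],[0,0,0.0015,0,0.015],[0,0,0.0015,0,0.015]]' | grep -E "pos|force:"
python3 -m pendant '[[0,0,0.001,0,0.015],[0,0,0.0015,0,0.015],[0,0,0.0015,0,0.015],[0,0,0.0015,0,0.015]]' | grep -E "pos|force:"
python3 go.py .5120 -.1931 .0495 175.9;python3 tilt.py; python3 - <<'E'
from h import *
t=load("top4.npz");s=load("side4.npz")
a=[cv2.resize(x["frame"][v:v+100,u:u+100],(400,400),interpolation=cv2.INTER_CUBIC) for x,u,v in((t,325,180),(s,325,190))]
cv2.imwrite("pics/g5.png",np.hstack(a)[:,:,::-1])
# rear edge/terminal corners height & yaw in side view
E
```

```text
tool_pos: [0.513, -0.1932, 0.0483]
force: [-15.5, 5.7, 33.8]
gripper_force: 30.0
tool_pos: [0.5133, -0.1932, 0.0479]
force: [-18.2, 7.3, 44.1]
gripper_force: 30.0
tool shift [ 0.0013  0.     -0.0016] turn 0.08 | t 18.77 pos [ 0.5133 -0.1932  0.0479] rpy [-1.7995e+02  2.0000e-02  1.7598e+02] F [-18.2   7.3  44.1] M [2.82 6.53 0.08] op 0.0238 j6 -94.0
top 192
 slope deg -4.0 h0 mm 2.6 a range mm [-41.9 -12.4] b [-28.1  29.4] resid 1.72
side 259
 slope deg -0.6 h0 mm 2.9 a range mm [-46.   43.5] b [-31.3  27.9] resid 1.79
```

View pics/g5.png

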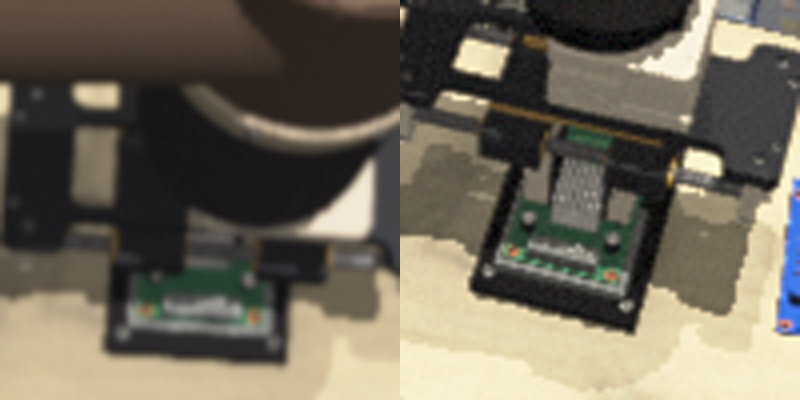

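The board sits flat and square between the cheeks, with a uniform bed strip about 4 mm wide behind its rear edge (top crop row ~325). That is what home should look like. I'll ease the push to about 28 N, let it settle and check.

```bash

python3 -m pendant '[[0,0,-0.0005,0,0.015],[0,0,-0.001,0,0.015],[0,0,-0.001,0,0.015],[0,0,-0.001,0,0.015],[0,0,-0.001,0,0.015]]' | grep -E "pos|force:"
python3 go.py .5120 -.1931 .0495 175.9; python3 - <<'E'
from plant import optics
from h import *
for n in("top","side"):
    s=optics.snapshot(n)
    b=(345,245,405,285) if n=="top" else (335,235,400,275)
    h=cv2.cvtColor(s["frame"],cv2.COLOR_RGB2HSV)
    c=blob(s,(40,60,20),(90,255,255),b); P=cast(s,c,.020)[:,:2]*1000
    J=np.array([510.5,-192.8])+(np.array([1.7,.9]) if n=="top" else np.array([-2,-.9])); a=np.radians(-4.1); q=(P-J)@np.array([[np.cos(a),-np.sin(a)],[np.sin(a),np.cos(a)]])
    e=np.array([q[(abs(q[:,1]-y)<3)][:,0].min() for y in range(-24,25,6)])
    print(n,"rear edge jig x (want -44)",e.round(1),"yaw resid deg",np.degrees(np.polyfit(range(-24,25,6),e,1)[0]).round(2),"y",q[:,1].min().round(1),q[:,1].max().round(1))
E
```

```text
tool_pos: [0.5133, -0.1932, 0.0479]
force: [-14.8, 4.8, 33.5]
gripper_force: 30.0
tool shift [ 0.0013  0.     -0.0016] turn 0.06 | t 19.5 pos [ 0.5133 -0.1932  0.0479] rpy [-179.96    0.    175.96] F [-14.8   4.8  33.5] M [2.05 5.22 0.08] op 0.024 j6 -94.0
top rear edge jig x (want -44) [-40.1 -40.4 -27.1 -25.8 -26.2 -26.8 -27.2 -41.2 -39.4] yaw resid deg -0.19 y -29.5 29.5
side rear edge jig x (want -44) [-39.1 -40.3 -22.2 -22.2 -39.2 -40.9 -39.8 -40.4 -40.4] yaw resid deg -9.42 y -31.9 28.8
```

```bash
python3 -c "
from plant import job; print(job.close_job())"
```

```text
the job is handed in; nothing more can be done
None
```

I handed the job in with the board tucked under the lip against the back stop, pressed flat and square on the bed, and still gripped (about 33 N down, 15 N forward); pin travel couldn't be read directly and no verdict came back.

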